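# Set the middle flip stop and register a blank for sawing

### The job

The blank is to be sawn to the middle one of the jig's three preset lengths. With the fingertips, tip the middle flip stop over so that it hangs down in front of the fence, leaving the left and right stops standing up; then push the wooden blank flat against the fence and slide it gently along until its end rests against that stop. Push only: pick nothing up, and leave the tools and wood round the jig where they are.

Things in the scene. Friction and masses are not known exactly. Their poses are not given: they have to be found in the camera images.
- saw_jig: Sawing jig screwed to the bench: plywood base 105 x 236 x 12 mm, fence 18 mm thick. Origin: on the underside, half-way along; x points to the fence, y along it (to the robot's left). The fence's front face is the plane x = +30 mm, its top at z = 48 mm; it runs the whole length, and the base ends 12 mm behind it and 75 mm in front. A 2 mm saw kerf crosses it at y = -48 mm.
- right_stop_pin (a point): Middle of the hinge pin of the right flip stop (three alike: a dark saddle 32 mm wide on the fence, 54 mm high over the bench, with a pale metal arm). The pin runs along the fence, 9 mm in front of its face, 53 mm over the bench. The arm is 24 mm wide along the fence, 8 mm thick and reaches 36 mm from the pin.
- right_stop_arm (a joint): Angle of the right stop's arm: 0 hanging straight down in front of the fence (its end 5 mm over the base), growing as it swings forward (jig -x) and up; 3.14 upright. Starts leaning back over the fence, at its rest (3.6). The hinge is light: once past upright to the front, the arm falls down by itself in about 1 s.
- middle_stop_pin (a point): Middle of the hinge pin of the middle flip stop (three alike: a dark saddle 32 mm wide on the fence, 54 mm high over the bench, with a pale metal arm). The pin runs along the fence, 9 mm in front of its face, 53 mm over the bench. The arm is 24 mm wide along the fence, 8 mm thick and reaches 36 mm from the pin.
- middle_stop_arm (a joint): Angle of the middle stop's arm: 0 hanging straight down in front of the fence (its end 5 mm over the base), growing as it swings forward (jig -x) and up; 3.14 upright. Starts leaning back over the fence, at its rest (3.6). The hinge is light: once past upright to the front, the arm falls down by itself in about 1 s.
- left_stop_pin (a point): Middle of the hinge pin of the left flip stop (three alike: a dark saddle 32 mm wide on the fence, 54 mm high over the bench, with a pale metal arm). The pin runs along the fence, 9 mm in front of its face, 53 mm over the bench. The arm is 24 mm wide along the fence, 8 mm thick and reaches 36 mm from the pin.
- left_stop_arm (a joint): Angle of the left stop's arm: 0 hanging straight down in front of the fence (its end 5 mm over the base), growing as it swings forward (jig -x) and up; 3.14 upright. Starts leaning back over the fence, at its rest (3.6). The hinge is light: once past upright to the front, the arm falls down by itself in about 1 s.
- blank_center (a point): Centre of the blank, a loose plain wooden bar 40 x 120 x 18 mm (about 50 g) lying on the jig's base in front of the fence, 10 to 17 mm off it and slightly askew. Its x axis points across it, roughly to the fence; y along it, roughly to the left.
- blank_end (a point): Middle of the blank's left end face (60 mm from its centre along its y). It must come to rest against the right-hand side of the middle stop's lowered arm, 12 mm to the right of the middle pin.
- hammer: Bystander, to be left alone: a hammer 268 mm long lying behind the bundle of plywood strips.
- sanding_block: Bystander, to be left alone: a cork sanding block 63 x 113 x 34 mm behind the jig, to the right.
- try_square: Bystander, to be left alone: a try square 177 x 118 x 19 mm, wooden stock and steel blade, lying flat behind the jig.
- masking_roll: Bystander, to be left alone: a roll of masking tape, 96 mm across, 24 mm high, in front of the bundle of plywood strips.
- pencil_flat: Bystander, to be left alone: a flat carpenter's pencil 168 mm long in front of the jig, to the left.

How it is judged:
By the outcome, as a careful person would: the job done as asked, in the order asked, and still so for the second after the job is handed in, with the robot touching nothing.
It also fails if it takes over 58 s, if anything falls off the work surface, if the arm or the gripper's body presses on something with over 40 N, if the wrist force passes 120 N, or if a joint passes its speed limit or range.

### The arm

A 6-joint arm with a two-finger parallel gripper is mounted at the origin on a cart in front of the work surface, level with it; the furniture and walls round the work are solid. World frame = base frame: x ahead of the robot, y to its left, z up, the work surface at z = 0. Lengths are in m, angles in degrees, forces in N, time in s.
With the tool pointing down it reaches from about 0.325 to 0.75 m from the base axis. Payload 7.6 kg.
Tool frame: the origin (TCP) lies midway between the tips of the shut fingers; the grasp point (between the pads) lies 19 mm behind it (manip.grip_point_offset is the distance from the TCP to the grasp point, in m); y points along the fingers, x is the direction in which the jaws open and shut, and the axes are right-handed (so a half turn about y gives the same grasp; the last joint's range is limited). The gripper opens to 85 mm and grips with 20 to 120 N. Pads are 22 mm wide; open, the fingers measure 114 mm over their backs; the gripper's body (76 mm by 85 mm) begins 54 mm behind the grasp point. The pads swing forward as they close: fully open they stand 13 mm farther back than shut.
Start: joints at [71.545, 2.991, 80.254, -0, 96.75, -4.028], TCP at [0.131, 0.508, 0.231] pointing down, gripper open.
Joint ranges: [-166.34, 166.34], [-52.06, 124.39], [6.96, 135.62], [-60.46, 240.46], [14.63, 156.25], [-167.68, 167.68]. Speed limits (degrees/s): [147.25, 147.25, 172.46, 180, 180, 180].

### API

Orientations are given as a 3x3 rotation matrix whose columns are the frame's x, y, z axes.
In Python, from plant import manip gives the robot as it stands.
- The arm moves only by the tool move_arm, never from a script. Its argument "deltas" is a list of rows, each a list of 7 numbers: the shift along the tool's x, y, z in units of 0.1 m (1.0 is 0.1 m), then the turn, a rotation vector about the tool's x, y, z in units of 360 degrees (1.0 is 360 degrees), then the finger opening in mm, from 0 to 85.4. A call has 1 to 10 rows; each row is the pose to reach, as a shift and turn from the pose commanded when the call began, along the tool's axes at that moment, turning the shorter way round; what a row does not reach only later rows make up. A row lasts 1/12 s, in which the tool goes at most 41.7 mm and 7.16 degrees, less where a joint would pass 70% of its speed; a pose out of reach is approached as far as the arm can. A call with a number of a shift or a turn outside -1 to 1 is refused whole. A call with a gripper value outside its range is refused whole. The fingers move at their own pace and stop on an object; the grip force is fixed at half the most. Time passes only in rows, so rows that repeat a pose let the fingers close. It gives the time, the measured TCP pose, the force and the opening at its end, in the units of the state.
- manip.sense(): the state, without advancing time (a new reading comes with each control period).
- manip.snapshot(name): name is "scene" or "top"; returns the picture (384x512x3 uint8, red, green, blue); there is no depth.
- manip.camera_model(name): a dict with "fx", "fy", "cx", "cy" (pixels), "k1" (the pictures are not rectified: a ray, as slopes to the right and down, at radius r is drawn at 1 + k1 r^2 times it, then the intrinsics apply), "R" (3x3) and "t" (3): a world point X has camera coordinates R X + t. Camera axes: x right, y down, z forward; pixel columns grow to the right and rows downward; lengths in m; the calibration is good to about 2 mm. A picture is of the moment at which its call begins. camera_model takes no time and is no camera call.
- manip.sign_off(): hands the job in, once; it reports no verdict.
The state is a dict: "time_s": time; "qpos": joint angles; "joint_velocities": joint speeds; "joint_torque": joint torques, N m; "tool_pos": TCP position; "tool_rot": TCP orientation; "wrist_force": force on the tool from outside, world axes, zero at the start; "ft_torque": the same for the moment, N m; "finger_gap": opening from 0.0 (shut) to 1.0 (fully open).
Only numpy, scipy, OpenCV 4.12 (cv2) and the standard library are available. Lean on these libraries where they do the work, as an engineer would, in place of code of your own. Each camera call takes 0.05 s, during which the arm holds its last target.

## Working session

There is one attempt and no reset: what is moved stays moved. The work goes in short steps, Python scripts to look and compute and a tool call to move; the robot and the scene stay as the last step left them, time stands still between calls to the robot, and variables do not carry over. Pictures are saved under pics/ and viewed, and the job is handed in when it is done.

Besides the shell and the picture viewer there is one more tool, called by a JSON object that holds its "fn" and its "kwargs". move_arm: Moves the arm, as the interface text tells. Shifts and turns lie within -1 to 1; 1 stands for 0.1 m of shift or 360 degrees of turn. Its arguments: {"type":"object","properties":{"deltas":{"type":"array"}},"required":["deltas"]}

```bash
mkdir -p pics; ls; python3 - <<'E'
from plant import manip
import cv2,numpy as np
s=manip.sense();print(s)
for n in("scene","top"):
    cv2.imwrite(f"pics/{n}0.png",manip.snapshot(n)[:,:,::-1])
    print(n,manip.camera_model(n))
print(manip.grip_point_offset)
E
```

```text
pics
{'time_s': 0.0, 'qpos': array([ 7.15431886e+01,  3.02674996e+00,  8.03112631e+01,  1.20379922e-03,
        9.67508802e+01, -4.02645511e+00]), 'joint_velocities': array([-0.09708963, -0.01958336,  0.0241919 ,  0.00755146,  0.01568202,
        0.09006757]), 'joint_torque': array([-1.68744082e-04, -3.81658459e+01, -3.60193491e+01, -7.16079467e-05,
        6.10933785e-03, -1.72822712e-05]), 'tool_pos': array([0.13069678, 0.50816531, 0.23049219]), 'tool_rot': array([[ 2.49200253e-01, -5.10973550e-04, -9.68451843e-01],
       [ 9.68450744e-01, -1.46506895e-03,  2.49200743e-01],
       [-1.54618372e-03, -9.99998796e-01,  1.29757161e-04]]), 'wrist_force': array([ 0.47940261, -0.28591703,  0.8436015 ]), 'ft_torque': array([ 0.03621193, -0.05069434, -0.02446653]), 'finger_gap': 1.0017217910719003}
scene {'fx': 351.69506592521816, 'fy': 351.69506592521816, 'cx': 259.9304055538214, 'cy': 190.63107661291772, 'k1': -0.01644457770284098, 'R': array([[ 0.72240312, -0.69118006,  0.02009625],
       [-0.35972793, -0.40048102, -0.84274004],
       [ 0.59053328,  0.60156885, -0.53794551]]), 't': array([-0.3468457 ,  0.26516711,  0.62460162])}
top {'fx': 483.65761614389714, 'fy': 483.65761614389714, 'cx': 254.4262107986512, 'cy': 191.96956623077492, 'k1': 0.03975122803648908, 'R': array([[ 0.0034599 , -0.99978073,  0.02065216],
       [-0.99195561, -0.00604469, -0.12644181],
       [ 0.12653892, -0.02004855, -0.99175902]]), 't': array([0.0471336 , 0.52694836, 1.12209726])}
0.0187
```

View pics/scene0.png

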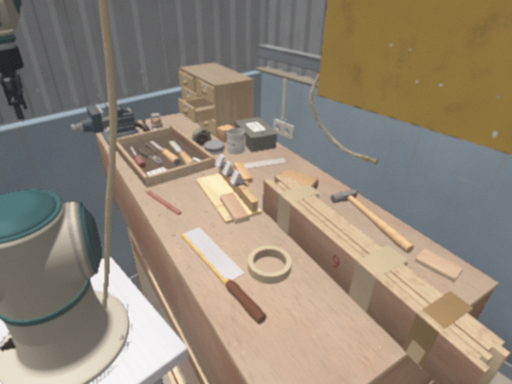

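View pics/top0.png

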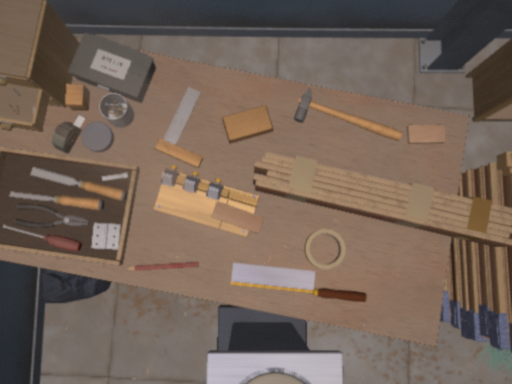

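```bash
python3 - <<'E'
import cv2
t=cv2.imread("pics/top0.png")
cv2.imwrite("pics/top0c.png",cv2.resize(t[120:290,160:360],None,fx=4,fy=3.5,interpolation=cv2.INTER_CUBIC))
E
```

```text
(no output)
```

View pics/top0c.png

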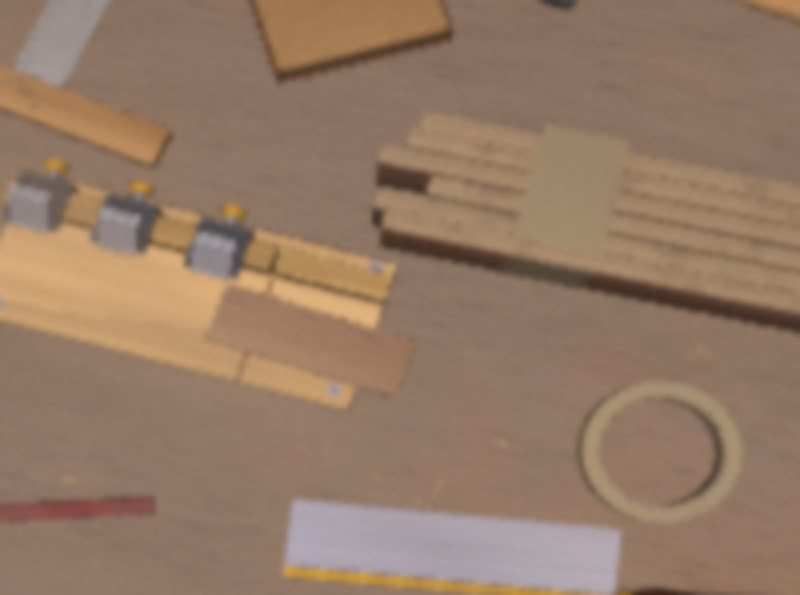

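The jig sits at about (160–258, 172–235) in the top picture, with three saddles near (170,178), (191,184) and (215,190). The darker blank is at about (212–262, 203–232) and overhangs the jig's right end. I'll enlarge the view to pick corners.

```bash
cat > h.py <<'E'
import numpy as np,cv2
from plant import manip
def ray(n,u,v):
    c=manip.camera_model(n);K=np.array([[c['fx'],0,c['cx']],[0,c['fy'],c['cy']],[0,0,1.]])
    # r is undistorted radius: p_d = p(1+k1 r^2) = OpenCV model
    p=cv2.undistortPoints(np.array([[[u,v]]],float),K,np.array([c['k1'],0,0,0,0]))[0,0]
    R=np.array(c['R']);t=np.array(c['t'])
    return -R.T@t, R.T@np.array([p[0],p[1],1.])
def onz(n,u,v,z):
    o,d=ray(n,u,v);return o+d*(z-o[2])/d[2]
def proj(n,X):
    c=manip.camera_model(n);K=np.array([[c['fx'],0,c['cx']],[0,c['fy'],c['cy']],[0,0,1.]])
    R=np.array(c['R']);t=np.array(c['t'])
    return cv2.projectPoints(np.array(X,float).reshape(-1,3),cv2.Rodrigues(R)[0],t,K,np.array([c['k1'],0,0,0,0]))[0].reshape(-1,2)
def crop(n,name,x0,y0,x1,y1,f,img=None,pts=None):
    im=manip.snapshot(n)[:,:,::-1] if img is None else img
    c=cv2.resize(im[y0:y1,x0:x1],None,fx=f,fy=f,interpolation=cv2.INTER_CUBIC)
    if pts is not None:
        for p in proj(n,pts): cv2.circle(c,(int((p[0]-x0+.5)*f),int((p[1]-y0+.5)*f)),3,(0,0,255),1)
    cv2.imwrite("pics/"+name,c)
E
python3 - <<'E'
from h import *
crop("top","t1.png",150,165,270,240,6.6,cv2.imread("pics/top0.png"))
crop("scene","s1.png",185,145,285,225,7,cv2.imread("pics/scene0.png"))
E
```

```text
(no output)
```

View pics/t1.png

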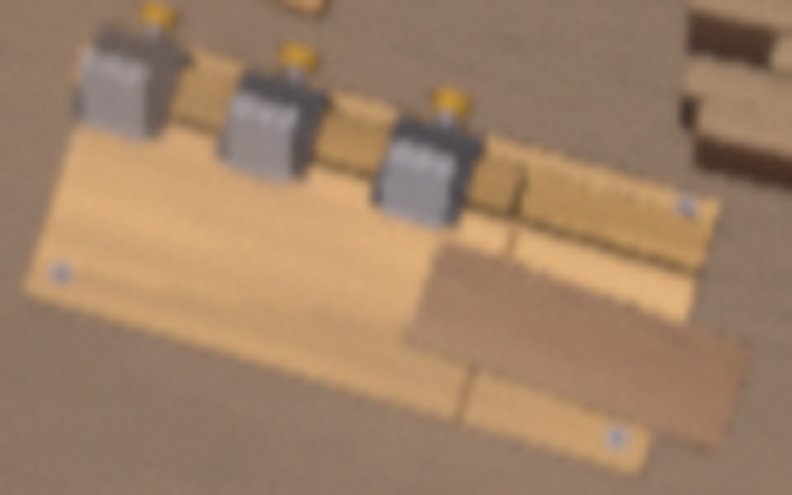

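View pics/s1.png

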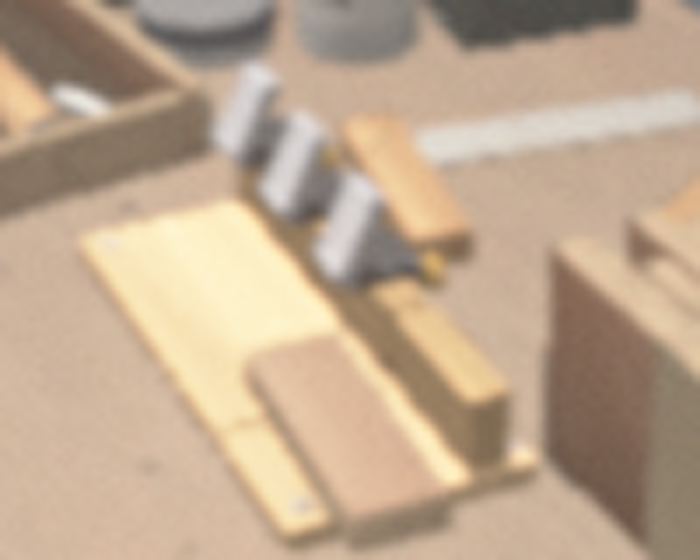

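```bash
python3 - <<'E'
from h import *
P=lambda a,b,z:onz("top",a/6.6+150-.5,b/6.6+165-.5,z)
fl=P(23,292,.012);fr=P(640,473,.012)
print(fl,fr,np.linalg.norm(fl-fr))
d=(fl-fr);d[2]=0;d/=np.linalg.norm(d);x=np.array([d[1],-d[0],0])
O=(fl+fr)/2+x*.045;O[2]=0
print("O",O,"yaw",np.degrees(np.arctan2(x[1],x[0])))
def J(X):
    q=X-O;return np.round(np.array([q@x,q@d,X[2]])*1000,1)
for nm,a,b,z in[("fence front R",698,268,.048),("kerf front",520,215,.048),("kerf base front",463,418,.012),("saddle L",120,100,.054)]:print(nm,J(P(a,b,z)))
bl=[P(*q,.030) for q in[(440,240),(408,332),(712,447),(748,345)]]
for b in bl:print("blank",J(b),b)
print("center",J(sum(bl)/4))
for a,b in [(130,20),(75,120),(180,45)]:pass
# scene check
S=lambda a,b,z:onz("scene",a/7+185-.5,b/7+145-.5,z)
for nm,a,b,z in[("front left",82,243,.012),("front right",290,540,.012),("fence front R top",470,407,.048),("bl far left",250,355,.03),("bl far fence",330,333,.03),("bl near r",350,522,.03),("bl near fence",450,490,.03)]:print(nm,J(S(a,b,z)))
E
```

```text
[0.48721524 0.29324238 0.012     ] [0.42224447 0.06797078 0.012     ] 0.23445361064002926
O [0.4979675  0.16813637 0.        ] yaw -16.08813475012608
fence front R [  29.2 -116.7   48. ]
kerf front [ 29.5 -50.6  48. ]
kerf base front [-44.  -49.7  12. ]
saddle L [28.2 96.7 54. ]
blank [ 14.5 -24.3  30. ] [0.50516267 0.14075078 0.03      ]
blank [-20.6 -23.   30. ] [0.4718105  0.15178732 0.03      ]
blank [ -29.5 -139.5   30. ] [0.43100181 0.0422594  0.03      ]
blank [   9.4 -141.7   30. ] [0.46772388 0.02937412 0.03      ]
center [ -6.5 -82.1  30. ]
front left [-45.6 112.1  12. ]
front right [ -47.  -123.8   12. ]
fence front R top [  27.1 -122.5   48. ]
bl far left [-23.1 -28.6  30. ]
bl far fence [ 11.8 -27.6  30. ]
bl near r [ -32.3 -145.4   30. ]
bl near fence [   8.4 -143.8   30. ]
```

```bash
python3 - <<'E'
from h import *
O=np.array([0.4979675,0.16813637,0]);a=np.radians(-16.09);x=np.array([np.cos(a),np.sin(a),0]);d=np.array([-x[1],x[0],0])
O=O-.002*d
J=lambda X:np.round(np.array([(X-O)@x,(X-O)@d,X[2]])*1000,1)
W=lambda *q:O+x*q[0]/1e3+d*q[1]/1e3+np.array([0,0,q[2]/1e3])
P=lambda a,b,z:onz("top",a/6.6+149.5,b/6.6+164.5,z)
S=lambda a,b,z:onz("scene",a/7+184.5,b/7+144.5,z)
print("arm bottoms top view, z~50")
for n,l,r in[("L",(78,125),(158,138)),("M",(222,165),(300,183)),("R",(376,208),(456,227))]:
    print(n,J(P(*l,.052)),J(P(*r,.052)))
print("arm tops z~86")
for n,l,r in[("L",(92,48),(150,60)),("M",(238,92),(300,106)),("R",(395,135),(458,150))]:
    print(n,J(P(*l,.085)),J(P(*r,.085)))
print("scene bottoms")
for n,l,r in[("L",(212,140),(240,160)),("M",(262,198),(290,218)),("R",(318,260),(348,284))]:
    print(n,J(S(*l,.052)),J(S(*r,.052)))
for y in(-20,25,70,95):print(y)
pts=[W(-45,118,12),W(-45,-118,12),W(30,-118,48),W(30,-48,48),W(60,-118,12)]+[W(21,y,53) for y in(-18,36,88)]
crop("top","t2.png",150,165,270,240,6.6,cv2.imread("pics/top0.png"),pts)
crop("scene","s2.png",185,145,285,225,7,cv2.imread("pics/scene0.png"),pts)
E
```

```text
arm bottoms top view, z~50
L [ 15.6 110.6  52. ] [19.2 82.1 52. ]
M [16.4 57.5 52. ] [18.  29.2 52. ]
R [17.1  0.8 52. ] [ 18.6 -28.3  52. ]
arm tops z~86
L [ 39.6 107.3  85. ] [41.3 86.9 85. ]
M [39.2 54.6 85. ] [40.6 32.7 85. ]
R [40.2 -1.6 85. ] [ 41.3 -24.   85. ]
scene bottoms
L [ 15. 108.  52.] [19.2 85.9 52. ]
M [15.  51.2 52. ] [19.1 30.7 52. ]
R [16.  -5.2 52. ] [ 19.4 -27.3  52. ]
-20
25
70
95
```

View pics/t2.png

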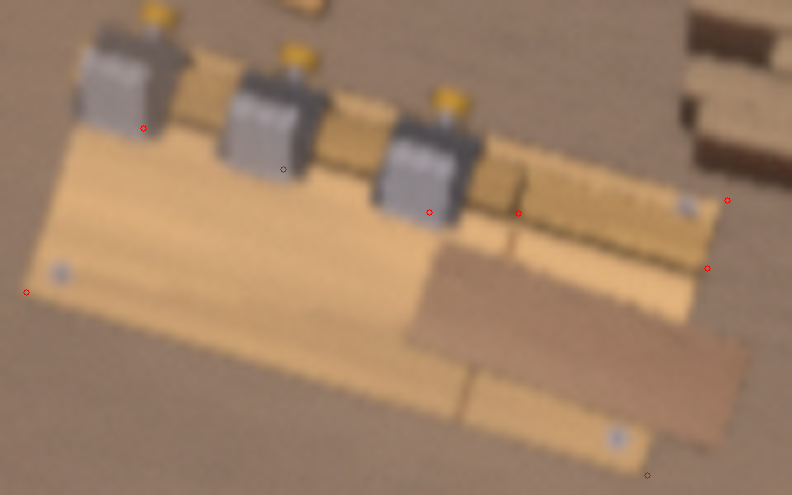

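View pics/s2.png

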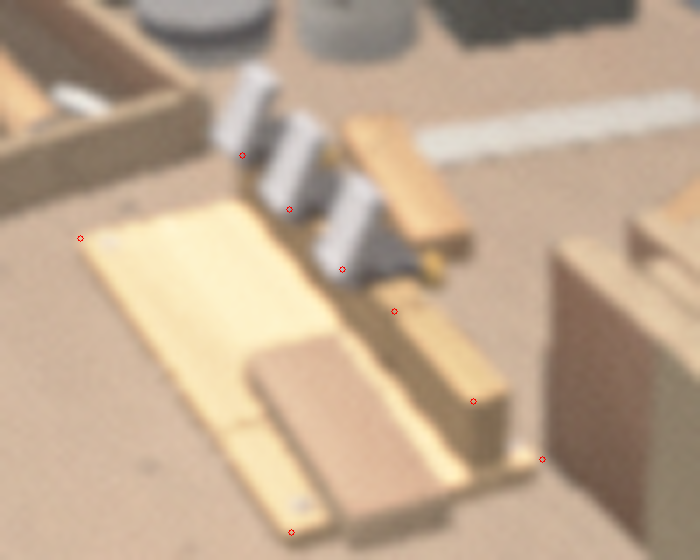

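```bash
cat >> h.py <<'E'
a=np.radians(-16.09);jx=np.array([np.cos(a),np.sin(a),0]);jy=np.array([-jx[1],jx[0],0])
O=np.array([0.4979675,0.16813637,0])-.002*jy
J=lambda X:np.round(np.array([(X-O)@jx,(X-O)@jy,X[2]])*1000,1)
W=lambda *q:O+jx*q[0]/1e3+jy*q[1]/1e3+np.array([0,0,q[2]/1e3])
def go(*q):
    s=manip.sense();R=np.array(s['tool_rot']);p=np.array(s['tool_pos'])
    D=np.c_[jy,[0,0,-1],np.cross(jy,[0,0,-1])]
    print("now",J(p),"F",np.round(s['wrist_force'],1),"gap",round(s['finger_gap'],2),"t",s['time_s'])
    for t in q: print(t,W(*t).round(3),"delta",np.round(R.T@(W(*t)-p)*10,3),"turn",np.round(cv2.Rodrigues(R.T@D)[0].ravel()/2/np.pi,4))
E
python3 -c "
from h import *
go((75,42,180),(66,42,72))"
```

```text
now [-447.1  227.   230.6] F [ 0.3 -0.  -0.5] gap 1.0 t 0.1
(75, 42, 180) [0.581 0.186 0.18 ] delta [-2.     0.508 -5.165] turn [-0.      0.0046 -0.0002]
(66, 42, 72) [0.572 0.188 0.072] delta [-1.996  1.588 -5.076] turn [-0.      0.0046 -0.0002]
```

{"fn": "move_arm", "kwargs": {"deltas": [[-0.4, 0, -1, 0, 0.0046, 0, 0], [-0.4, 0, -1, 0, 0.0046, 0, 0], [-0.4, 0, -1, 0, 0.0046, 0, 0], [-0.4, 0, -1, 0, 0.0046, 0, 0]]}}

```text
time_s: 0.43
tool_pos: [0.2206, 0.4425, 0.231]
tool_rot: [[0.281, 0.001, -0.96], [0.96, -0.001, 0.281], [-0.001, -1.0, -0.001]]
wrist_force: [0.5, -0.4, 0.7]
finger_gap: 0.452
```

{"fn": "move_arm", "kwargs": {"deltas": [[-0.4, 0, -1, 0, 0, 0, 0], [-0.4, 0, -1, 0, 0, 0, 0], [-0.4, 0, -1, 0, 0, 0, 0]]}}

```text
time_s: 0.68
tool_pos: [0.3042, 0.377, 0.231]
tool_rot: [[0.278, 0.0, -0.961], [0.961, -0.001, 0.278], [-0.001, -1.0, -0.0]]
wrist_force: [-0.7, -0.2, -1.3]
finger_gap: 0.009
```

{"fn": "move_arm", "kwargs": {"deltas": [[-0.4, 0, -1, 0, 0, 0, 0], [-0.4, 0, -1, 0, 0, 0, 0], [-0.4, 0, -1, 0, 0, 0, 0]]}}

```text
time_s: 0.93
tool_pos: [0.3896, 0.3105, 0.2309]
tool_rot: [[0.279, -0.0, -0.96], [0.96, -0.001, 0.279], [-0.001, -1.0, -0.0]]
wrist_force: [0.1, 0.4, 0.1]
finger_gap: -0.0
```

{"fn": "move_arm", "kwargs": {"deltas": [[-0.4, 0, -1, 0, 0, 0, 0], [-0.4, 0, -1, 0, 0, 0, 0], [-0.4, 0, -1, 0, 0, 0, 0]]}}

```text
time_s: 1.18
tool_pos: [0.4747, 0.2442, 0.2307]
tool_rot: [[0.279, -0.0, -0.96], [0.96, -0.001, 0.279], [-0.001, -1.0, 0.0]]
wrist_force: [0.7, -0.3, 0.0]
finger_gap: 0.001
```

{"fn": "move_arm", "kwargs": {"deltas": [[-0.4, 0.5, -1, 0, 0, 0, 0], [-0.4, 0.5, -1, 0, 0, 0, 0], [-0.4, 0.5, -1, 0, 0, 0, 0], [-0.4, 0.5, -1, 0, 0, 0, 0], [-0.4, 0.5, -1, 0, 0, 0, 0]]}}

```text
time_s: 1.6
tool_pos: [0.5576, 0.1794, 0.1791]
tool_rot: [[0.279, -0.004, -0.96], [0.96, -0.001, 0.279], [-0.002, -1.0, 0.004]]
wrist_force: [-0.6, 1.1, -0.1]
finger_gap: -0.0
```

```bash
python3 -c "
from h import *
go((70,42,130),(66,42,72))"
```

```text
now [ 54.2  29.4 179.1] F [-0.6  1.1 -0.1] gap -0.0 t 1.6
(70, 42, 130) [0.576 0.187 0.13 ] delta [ 0.127  0.49  -0.16 ] turn [-0.0006 -0.0003 -0.0003]
(66, 42, 72) [0.572 0.188 0.072] delta [ 0.128  1.07  -0.122] turn [-0.0006 -0.0003 -0.0003]
```

{"fn": "move_arm", "kwargs": {"deltas": [[0.13, 0.2, -0.16, 0, 0, 0, 0], [0.13, 0.4, -0.16, 0, 0, 0, 0], [0.13, 0.5, -0.16, 0, 0, 0, 0], [0.13, 0.5, -0.16, 0, 0, 0, 0]]}}

```text
time_s: 1.93
tool_pos: [0.5747, 0.1892, 0.1289]
tool_rot: [[0.276, -0.005, -0.961], [0.961, -0.001, 0.276], [-0.002, -1.0, 0.004]]
wrist_force: [0.2, -0.5, -0.2]
finger_gap: -0.002
```

```bash
python3 -c "
from h import *
crop('scene','s3.png',165,100,285,190,6)
crop('top','t3.png',140,130,270,240,6)
go((66,42,72),(66,42,72))"
```

```text
now [ 69.4  43.9 132.4] F [ 0.8 -0.1  1. ] gap -0.0 t 2.0333
(66, 42, 72) [0.572 0.188 0.072] delta [-0.019  0.604  0.034] turn [0.0001 0.0002 0.0001]
(66, 42, 72) [0.572 0.188 0.072] delta [-0.019  0.604  0.034] turn [0.0001 0.0002 0.0001]
```

View pics/s3.png

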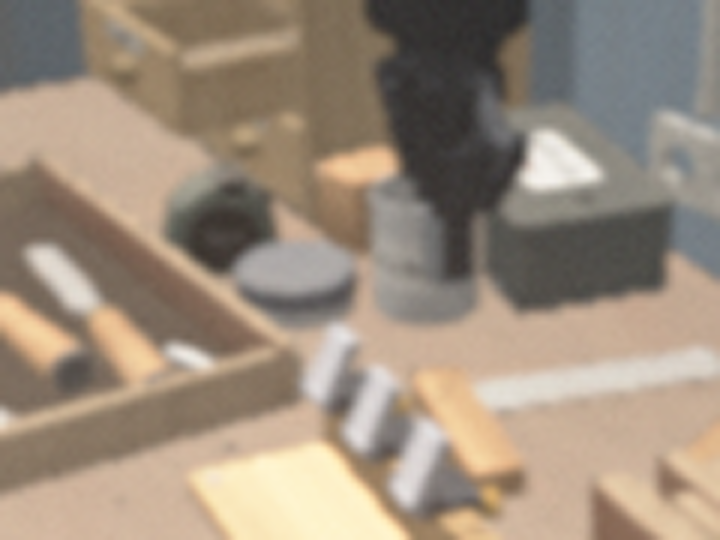

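View pics/t3.png

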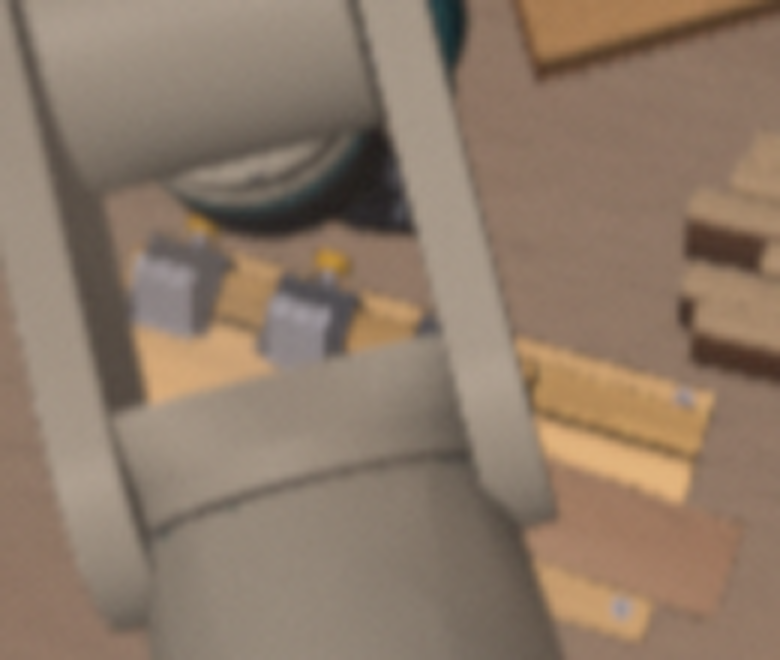

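The scene crop shows the shut finger tip at about (457,275), behind and above the middle stop, whose arm top is at (375,370). All three arms still stand.

{"fn": "move_arm", "kwargs": {"deltas": [[-0.02, 0.2, 0.03, 0, 0, 0, 0], [-0.02, 0.4, 0.03, 0, 0, 0, 0], [-0.02, 0.6, 0.03, 0, 0, 0, 0], [-0.02, 0.6, 0.03, 0, 0, 0, 0], [-0.02, 0.6, 0.03, 0, 0, 0, 0]]}}

```text
time_s: 2.45
tool_pos: [0.5731, 0.1875, 0.0723]
tool_rot: [[0.277, 0.0, -0.961], [0.961, 0.0, 0.277], [0.0, -1.0, -0.0]]
wrist_force: [0.9, 0.3, 0.0]
finger_gap: -0.002
```

```bash
python3 -c "
from h import *
go((66,42,72),(28,42,72))
crop('scene','s4.png',165,100,285,190,6,pts=[np.array(manip.sense()['tool_pos'])])
"
```

```text
now [66.8 41.4 72.3] F [0.9 0.3 0. ] gap -0.0 t 2.45
(66, 42, 72) [0.572 0.188 0.072] delta [0.006 0.003 0.008] turn [0.     0.0001 0.    ]
(28, 42, 72) [0.536 0.199 0.072] delta [0.006 0.003 0.388] turn [0.     0.0001 0.    ]
```

View pics/s4.png

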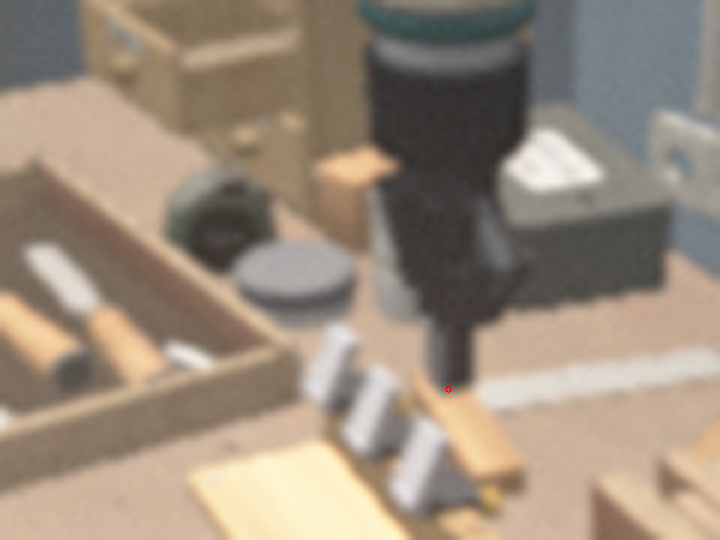

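The tip projects on the real finger tip at (448,388), just behind the middle arm. I'll sweep forward.

{"fn": "move_arm", "kwargs": {"deltas": [[0, 0, 0.05, 0, 0, 0, 0], [0, 0, 0.1, 0, 0, 0, 0], [0, 0, 0.15, 0, 0, 0, 0], [0, 0, 0.2, 0, 0, 0, 0], [0, 0, 0.24, 0, 0, 0, 0], [0, 0, 0.28, 0, 0, 0, 0], [0, 0, 0.32, 0, 0, 0, 0], [0, 0, 0.36, 0, 0, 0, 0], [0, 0, 0.39, 0, 0, 0, 0], [0, 0, 0.42, 0, 0, 0, 0]]}}

```text
time_s: 3.33
tool_pos: [0.5325, 0.199, 0.0713]
tool_rot: [[0.277, -0.0, -0.961], [0.961, 0.0, 0.277], [0.0, -1.0, 0.0]]
wrist_force: [0.5, 0.0, 0.3]
finger_gap: -0.002
```

{"fn": "move_arm", "kwargs": {"deltas": [[0, 0, 0, 0, 0, 0, 0], [0, -0.3, 0, 0, 0, 0, 0], [0, -0.6, 0, 0, 0, 0, 0], [0, -0.9, 0, 0, 0, 0, 0], [0, -0.9, 0, 0, 0, 0, 0], [0, -0.9, 0, 0, 0, 0, 0]]}}

```text
time_s: 3.83
tool_pos: [0.534, 0.1991, 0.1636]
tool_rot: [[0.277, 0.004, -0.961], [0.961, 0.001, 0.277], [0.003, -1.0, -0.004]]
wrist_force: [0.5, -0.1, -1.6]
finger_gap: -0.0
```

```bash
python3 -c "
from h import *
crop('scene','s5.png',165,100,285,220,5)
crop('top','t5.png',140,130,270,240,5)
go((-55,-80,150),(-55,-80,22))
"
```

```text
now [ 24.7  40.9 160.3] F [-0.4 -0.2 -0.1] gap -0.0 t 3.9333
(-55, -80, 150) [0.422 0.105 0.15 ] delta [-1.209  0.105  0.797] turn [-0.0002  0.     -0.0001]
(-55, -80, 22) [0.422 0.105 0.022] delta [-1.208  1.385  0.795] turn [-0.0002  0.     -0.0001]
```

View pics/s5.png

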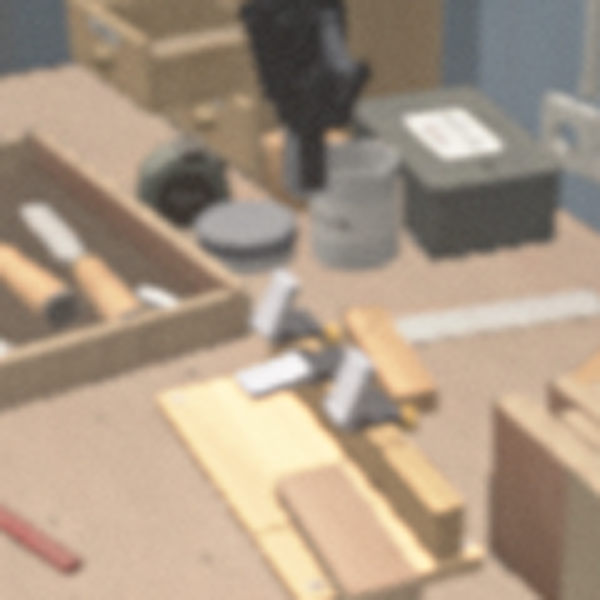

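View pics/t5.png

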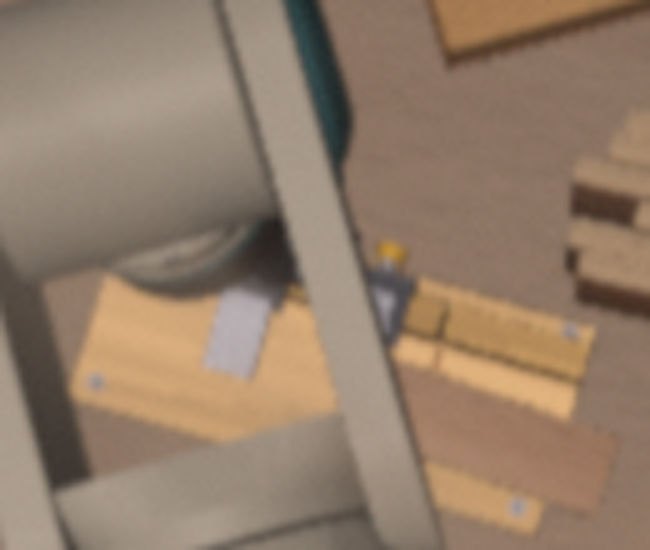

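The middle arm, at (275,375) in the scene crop, is part-way down and falling. The left and right arms stand. Next I move to the front of the blank.

{"fn": "move_arm", "kwargs": {"deltas": [[-0.6, 0.0, 0.4, 0, 0, 0, 0], [-0.6, 0.0, 0.4, 0, 0, 0, 0], [-0.6, 0.0, 0.4, 0, 0, 0, 0]]}}

```text
time_s: 4.18
tool_pos: [0.4737, 0.1498, 0.1577]
tool_rot: [[0.278, -0.008, -0.96], [0.961, -0.003, 0.278], [-0.005, -1.0, 0.007]]
wrist_force: [-0.4, 0.7, -0.6]
finger_gap: 0.004
```

{"fn": "move_arm", "kwargs": {"deltas": [[-0.6, 0.1, 0.4, 0, 0, 0, 0], [-0.6, 0.1, 0.4, 0, 0, 0, 0], [-0.6, 0.1, 0.4, 0, 0, 0, 0], [-0.6, 0.1, 0.4, 0, 0, 0, 0]]}}

```text
time_s: 4.52
tool_pos: [0.4218, 0.1052, 0.15]
tool_rot: [[0.278, -0.002, -0.961], [0.961, -0.0, 0.278], [-0.001, -1.0, 0.002]]
wrist_force: [0.4, 0.3, 0.0]
finger_gap: -0.0
```

```bash
python3 -c "
from h import *
crop('scene','s6.png',165,100,285,220,5,pts=[W(-55,-80,22)])
go((-55,-80,60),(-55,-80,23))
"
```

```text
now [-55.  -78.8 150.8] F [-0.3  0.1  0.1] gap -0.0 t 4.5667
(-55, -80, 60) [0.422 0.105 0.06 ] delta [-0.012  0.908  0.   ] turn [-0.0001 -0.0001  0.    ]
(-55, -80, 23) [0.422 0.105 0.023] delta [-0.012  1.278 -0.   ] turn [-0.0001 -0.0001  0.    ]
```

View pics/s6.png

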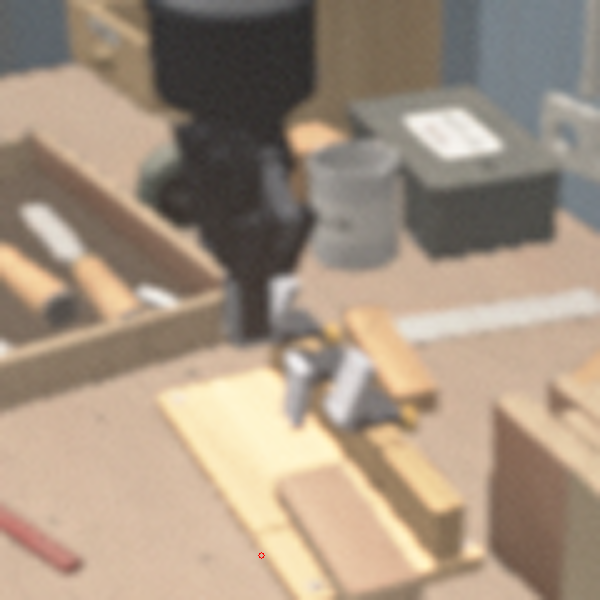

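The middle arm now hangs at (300,385), and the point I'm aiming for, (262,555), lies in front of the blank. I descend.

{"fn": "move_arm", "kwargs": {"deltas": [[-0.01, 0.3, 0, 0, 0, 0, 0], [-0.01, 0.6, 0, 0, 0, 0, 0], [-0.01, 0.8, 0, 0, 0, 0, 0], [-0.01, 0.9, 0, 0, 0, 0, 0], [-0.01, 0.9, 0, 0, 0, 0, 0]]}}

```text
time_s: 4.98
tool_pos: [0.4217, 0.105, 0.0591]
tool_rot: [[0.277, -0.004, -0.961], [0.961, -0.001, 0.277], [-0.002, -1.0, 0.004]]
wrist_force: [-1.0, -0.1, 0.5]
finger_gap: -0.001
```

{"fn": "move_arm", "kwargs": {"deltas": [[0, 0.15, 0, 0, 0, 0, 0], [0, 0.3, 0, 0, 0, 0, 0], [0, 0.37, 0, 0, 0, 0, 0], [0, 0.37, 0, 0, 0, 0, 0]]}}

```text
time_s: 5.32
tool_pos: [0.4225, 0.105, 0.024]
tool_rot: [[0.277, -0.001, -0.961], [0.961, -0.0, 0.277], [-0.0, -1.0, 0.001]]
wrist_force: [-0.7, 0.4, 0.1]
finger_gap: -0.001
```

```bash
python3 -c "
from h import *
crop('scene','s7.png',165,110,285,230,5)
go((-40,-80,23),(-21,-80,23))
"
```

```text
now [-54.6 -79.5  24.9] F [0.3 0.2 0.2] gap -0.0 t 5.3667
(-40, -80, 23) [0.437 0.1   0.023] delta [-0.006  0.019 -0.146] turn [0. 0. 0.]
(-21, -80, 23) [0.455 0.095 0.023] delta [-0.006  0.019 -0.336] turn [0. 0. 0.]
```

View pics/s7.png

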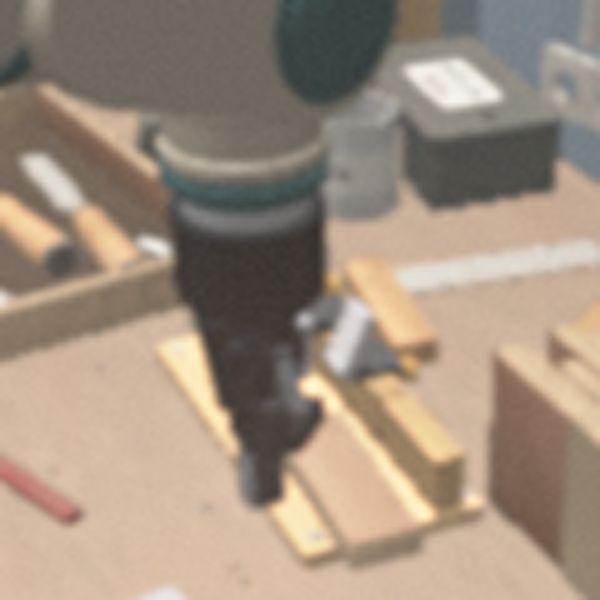

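{"fn": "move_arm", "kwargs": {"deltas": [[0, 0.02, -0.05, 0, 0, 0, 0], [0, 0.02, -0.1, 0, 0, 0, 0], [0, 0.02, -0.13, 0, 0, 0, 0], [0, 0.02, -0.16, 0, 0, 0, 0], [0, 0.02, -0.18, 0, 0, 0, 0], [0, 0.02, -0.2, 0, 0, 0, 0], [0, 0.02, -0.22, 0, 0, 0, 0], [0, 0.02, -0.24, 0, 0, 0, 0], [0, 0.02, -0.26, 0, 0, 0, 0], [0, 0.02, -0.28, 0, 0, 0, 0]]}}

```text
time_s: 6.2
tool_pos: [0.4495, 0.097, 0.0223]
tool_rot: [[0.277, -0.0, -0.961], [0.961, 0.0, 0.277], [0.0, -1.0, 0.0]]
wrist_force: [-0.9, 0.7, -0.0]
finger_gap: 0.001
```

{"fn": "move_arm", "kwargs": {"deltas": [[0, 0, -0.01, 0, 0, 0, 0], [0, 0, -0.02, 0, 0, 0, 0], [0, 0, -0.03, 0, 0, 0, 0], [0, 0, -0.04, 0, 0, 0, 0]]}}

```text
time_s: 6.53
tool_pos: [0.4528, 0.0962, 0.0222]
tool_rot: [[0.277, -0.001, -0.961], [0.961, 0.001, 0.277], [0.0, -1.0, 0.002]]
wrist_force: [-7.4, 2.7, 5.2]
finger_gap: -0.001
```

```bash
python3 -c "
from h import *
crop('scene','s8.png',185,145,285,235,7)
go((-21,-80,23))
"
```

```text
now [-23.5 -79.7  22.2] F [-3.4  2.3  2.4] gap 0.0 t 6.5833
(-21, -80, 23) [0.455 0.095 0.023] delta [-0.003 -0.008 -0.025] turn [-0.0003  0.      0.    ]
```

View pics/s8.png

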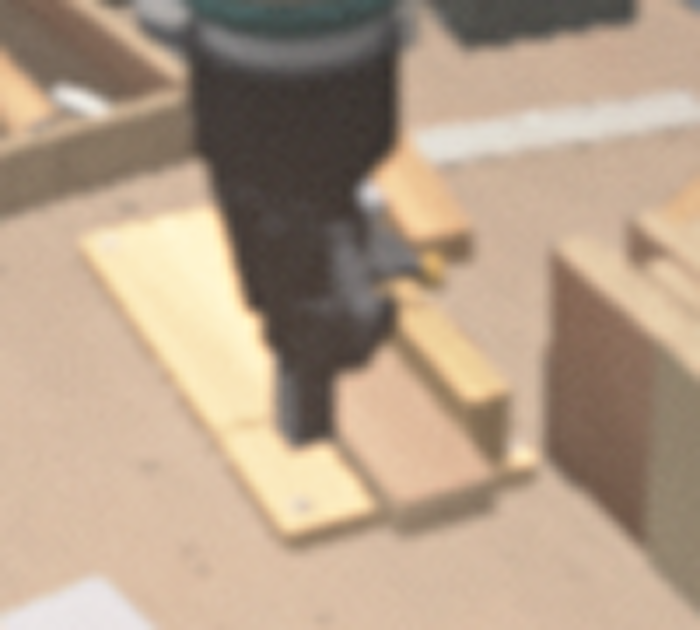

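```bash
python3 -c "
from h import *
S=lambda a,b,z:J(onz('scene',a/7+184.5,b/7+144.5,z))
print(S(640,545,0),S(550,455,0))
# bundle top-left-front corner from top pic t1 at assumed heights
for z in(.06,.08,.1):print(z,J(onz('top',695/6.6+149.5,135/6.6+164.5,z)),J(onz('top',790/6.6+149.5,160/6.6+164.5,z)), S(650,340,z))
go((-40,-80,23),(-40,-80,60),(8,-165,60),(8,-165,22))
"
```

```text
[  75.2 -167.9    0. ] [  72.  -101.9    0. ]
0.06 [  73.1 -100.5   60. ] [  74.1 -135.3   60. ] [ 100.5 -125.8   60. ]
0.08 [  70.3 -100.9   80. ] [  71.2 -135.    80. ] [  84.2 -152.2   80. ]
0.1 [  67.4 -101.3  100. ] [  68.3 -134.8  100. ] [  67.9 -178.5  100. ]
now [-23.5 -79.7  22.2] F [-3.4  2.3  2.4] gap 0.0 t 6.5833
(-40, -80, 23) [0.437 0.1   0.023] delta [-0.003 -0.008  0.165] turn [-0.0003  0.      0.    ]
(-40, -80, 60) [0.437 0.1   0.06 ] delta [-0.003 -0.378  0.166] turn [-0.0003  0.      0.    ]
(8, -165, 60) [0.459 0.005 0.06 ] delta [-0.853 -0.379 -0.314] turn [-0.0003  0.      0.    ]
(8, -165, 22) [0.459 0.005 0.022] delta [-0.853  0.001 -0.315] turn [-0.0003  0.      0.    ]
```

{"fn": "move_arm", "kwargs": {"deltas": [[0, 0, 0.16, 0, 0, 0, 0], [0, 0, 0.16, 0, 0, 0, 0], [0, -0.3, 0.16, 0, 0, 0, 0], [-0.2, -0.5, 0.16, 0, 0, 0, 0], [-0.5, -0.5, 0.16, 0, 0, 0, 0], [-0.9, -0.5, 0.16, 0, 0, 0, 0], [-0.9, -0.5, -0.1, 0, 0, 0, 0], [-0.9, -0.5, -0.3, 0, 0, 0, 0], [-0.9, -0.5, -0.3, 0, 0, 0, 0]]}}

```text
time_s: 7.33
tool_pos: [0.4597, -0.0006, 0.073]
tool_rot: [[0.279, 0.003, -0.96], [0.96, -0.001, 0.279], [0.0, -1.0, -0.003]]
wrist_force: [0.1, 0.1, -0.9]
finger_gap: -0.001
```

```bash
python3 -c "
from h import *
crop('scene','s9.png',185,145,285,235,7,pts=[W(8,-168,22)])
crop('top','t9.png',150,165,270,240,6.6)
go((8,-168,22))
"
```

```text
now [   7.5 -170.1   72.2] F [-0.2 -0.1  0.2] gap 0.0 t 7.4333
(8, -168, 22) [0.459 0.003 0.022] delta [ 0.021  0.502 -0.005] turn [-0.     -0.0001 -0.    ]
```

View pics/s9.png

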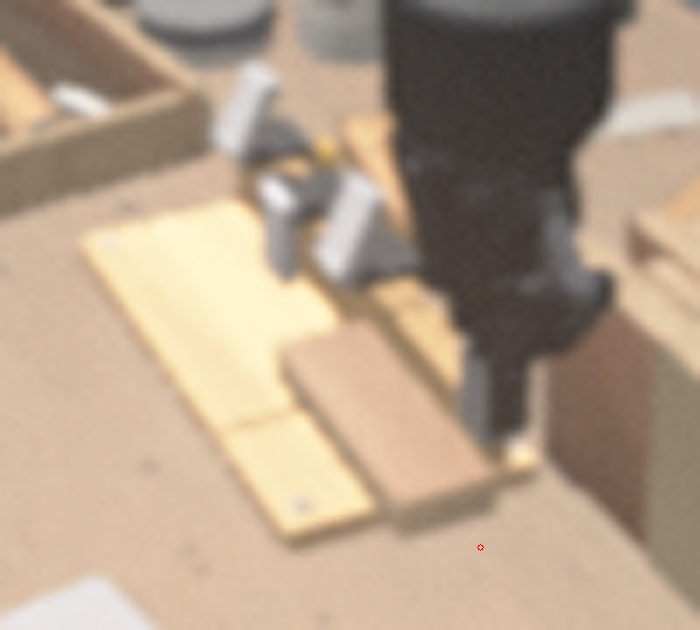

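View pics/t9.png

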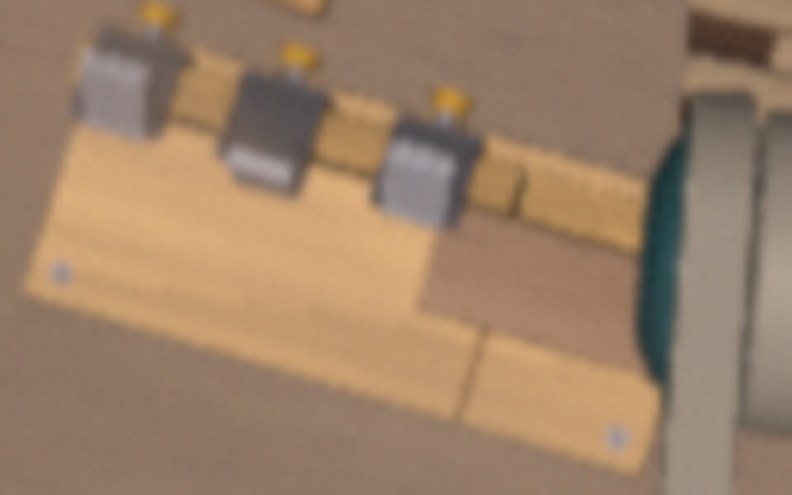

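The blank lies flush to the fence and the middle arm hangs (scene (283,235), top (262,165)). The aim point (480,548) is clear of the blank's right end. I lower, then slide.

```bash
python3 -c "
from h import *
S=lambda a,b,z:J(onz('scene',a/7+184.5,b/7+144.5,z))
print(S(398,508,.03),S(495,470,.03),S(285,350,.03),S(365,322,.03))
T=lambda a,b,z:J(onz('top',a/6.6+149.5,b/6.6+164.5,z))
print(T(418,307,.03),T(437,232,.03),'arm',T(228,175,.052),T(297,193,.052))
"
```

```text
[ -13.3 -143.4   30. ] [  28.9 -138.    30. ] [ -9.3 -29.3  30. ] [ 27.8 -24.3  30. ]
[-11.  -21.8  30. ] [ 17.  -20.4  30. ] arm [13.6 54.4 52. ] [14.3 29.2 52. ]
```

{"fn": "move_arm", "kwargs": {"deltas": [[0.0, 0.2, 0, 0, 0, 0, 0], [0.0, 0.4, 0, 0, 0, 0, 0], [0.0, 0.5, 0, 0, 0, 0, 0], [0.0, 0.5, 0, 0, 0, 0, 0], [0.0, 0.5, 0, 0, 0, 0, 0]]}}

```text
time_s: 7.85
tool_pos: [0.4568, 0.0014, 0.0223]
tool_rot: [[0.276, -0.001, -0.961], [0.961, 0.0, 0.276], [-0.0, -1.0, 0.001]]
wrist_force: [0.2, -0.3, 0.7]
finger_gap: -0.0
```

{"fn": "move_arm", "kwargs": {"deltas": [[0.03, 0, 0, 0, 0, 0, 0], [0.06, 0, 0, 0, 0, 0, 0], [0.08, 0, 0, 0, 0, 0, 0], [0.1, 0, 0, 0, 0, 0, 0], [0.12, 0, 0, 0, 0, 0, 0], [0.14, 0, 0, 0, 0, 0, 0], [0.16, 0, 0, 0, 0, 0, 0], [0.18, 0, 0, 0, 0, 0, 0], [0.2, 0, 0, 0, 0, 0, 0], [0.22, 0, 0, 0, 0, 0, 0]]}}

```text
time_s: 8.68
tool_pos: [0.4633, 0.0224, 0.0223]
tool_rot: [[0.277, -0.0, -0.961], [0.961, -0.0, 0.277], [-0.0, -1.0, 0.0]]
wrist_force: [-0.5, -0.6, -0.3]
finger_gap: 0.002
```

{"fn": "move_arm", "kwargs": {"deltas": [[0.02, 0, 0, 0, 0, 0, 0], [0.04, 0, 0, 0, 0, 0, 0], [0.06, 0, 0, 0, 0, 0, 0], [0.08, 0, 0, 0, 0, 0, 0], [0.1, 0, 0, 0, 0, 0, 0], [0.12, 0, 0, 0, 0, 0, 0], [0.14, 0, 0, 0, 0, 0, 0], [0.16, 0, 0, 0, 0, 0, 0], [0.18, 0, 0, 0, 0, 0, 0], [0.2, 0, 0, 0, 0, 0, 0]]}}

```text
time_s: 9.52
tool_pos: [0.4688, 0.0417, 0.0223]
tool_rot: [[0.277, 0.0, -0.961], [0.961, 0.0, 0.277], [0.0, -1.0, -0.0]]
wrist_force: [-0.1, -0.3, -0.4]
finger_gap: -0.0
```

```bash
python3 -c "
from h import *
crop('scene','s10.png',185,145,285,235,7)
crop('top','t10.png',150,165,270,240,6.6)
go((8,-105,22))
"
```

```text
now [   7.  -127.5   22.3] F [ 0.4 -0.7  0.4] gap -0.0 t 9.6167
(8, -105, 22) [0.476 0.063 0.022] delta [ 0.225  0.003 -0.01 ] turn [-0.      0.0001  0.    ]
```

View pics/s10.png

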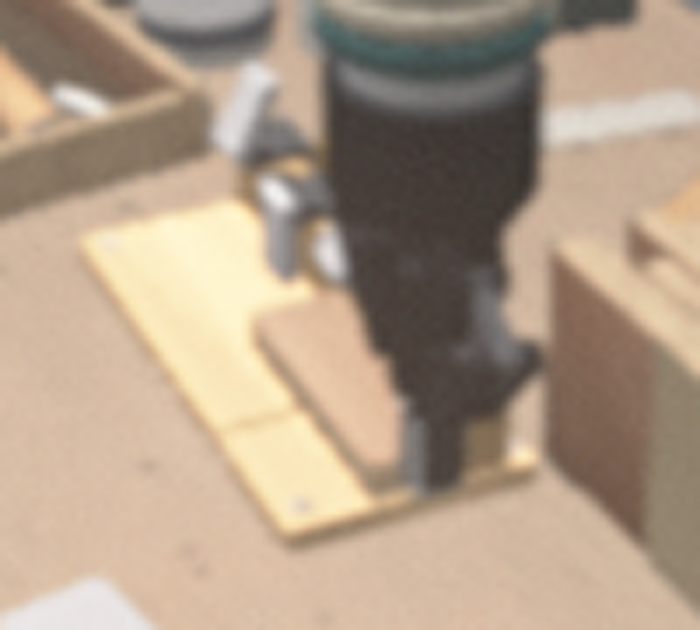

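View pics/t10.png

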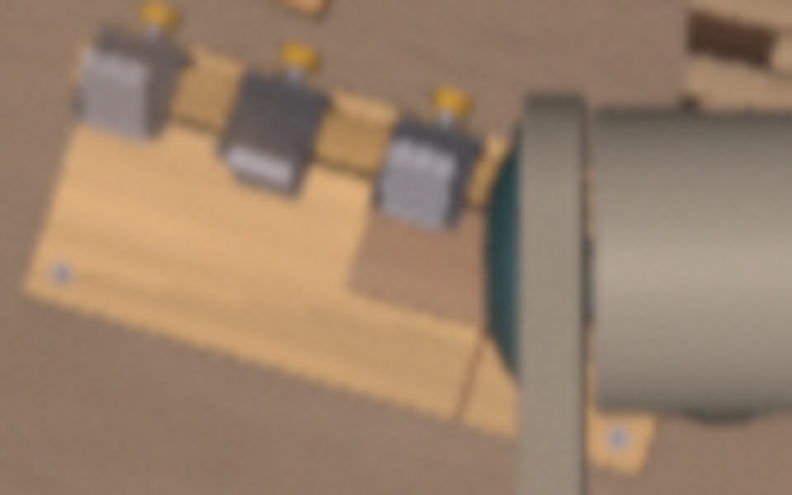

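The blank slides flush, with its left end at top (350,290)–(372,210). I work out the remaining gap.

```bash
python3 -c "
from h import *
T=lambda a,b,z:J(onz('top',a/6.6+149.5,b/6.6+164.5,z))
print(T(350,290,.03),T(368,215,.03))
"
```

```text
[-12.    3.5  30. ] [15.9  5.2 30. ]
```

{"fn": "move_arm", "kwargs": {"deltas": [[0.02, 0, 0, 0, 0, 0, 0], [0.04, 0, 0, 0, 0, 0, 0], [0.06, 0, 0, 0, 0, 0, 0], [0.08, 0, 0, 0, 0, 0, 0], [0.1, 0, 0, 0, 0, 0, 0], [0.12, 0, 0, 0, 0, 0, 0], [0.13, 0, 0, 0, 0, 0, 0], [0.14, 0, 0, 0, 0, 0, 0], [0.15, 0, 0, 0, 0, 0, 0], [0.16, 0, 0, 0, 0, 0, 0]]}}

```text
time_s: 10.45
tool_pos: [0.4732, 0.0569, 0.0223]
tool_rot: [[0.277, 0.0, -0.961], [0.961, 0.0, 0.277], [0.0, -1.0, 0.0]]
wrist_force: [0.4, -0.2, -0.2]
finger_gap: -0.003
```

```bash
python3 -c "
from h import *
crop('scene','s11.png',185,145,285,235,7)
crop('top','t11.png',150,165,270,240,6.6)
go((8,-105,22))
"
```

```text
now [   7.  -111.6   22.3] F [-0.6 -0.4  0.6] gap -0.0 t 10.55
(8, -105, 22) [0.476 0.063 0.022] delta [ 0.066  0.003 -0.01 ] turn [0. 0. 0.]
```

View pics/t11.png

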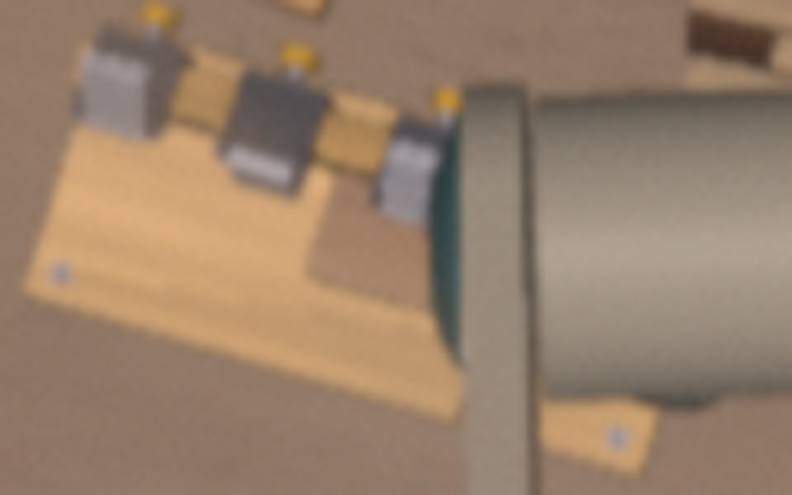

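View pics/s11.png

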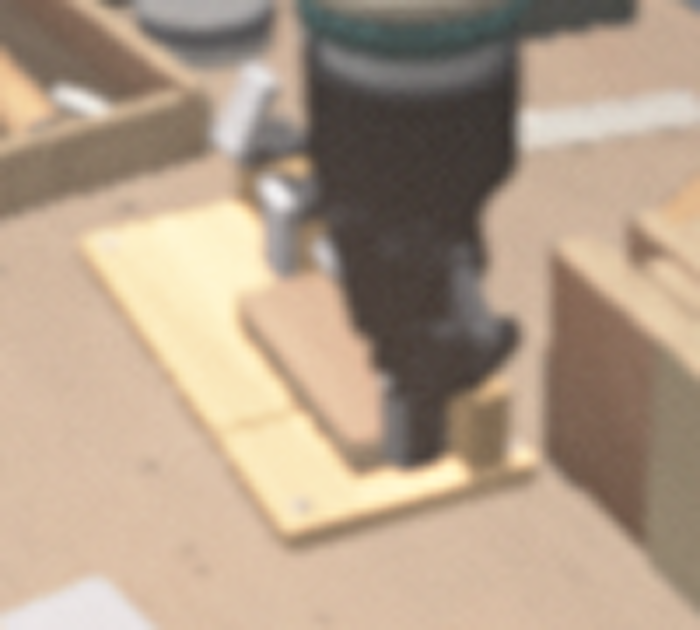

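About 9 mm remain. Slower now.

{"fn": "move_arm", "kwargs": {"deltas": [[0.01, 0, 0, 0, 0, 0, 0], [0.02, 0, 0, 0, 0, 0, 0], [0.03, 0, 0, 0, 0, 0, 0], [0.035, 0, 0, 0, 0, 0, 0], [0.04, 0, 0, 0, 0, 0, 0], [0.045, 0, 0, 0, 0, 0, 0], [0.05, 0, 0, 0, 0, 0, 0], [0.055, 0, 0, 0, 0, 0, 0], [0.06, 0, 0, 0, 0, 0, 0]]}}

```text
time_s: 11.3
tool_pos: [0.4749, 0.0627, 0.0223]
tool_rot: [[0.277, 0.0, -0.961], [0.961, 0.0, 0.277], [0.0, -1.0, -0.0]]
wrist_force: [-0.5, -0.3, -0.3]
finger_gap: 0.001
```

{"fn": "move_arm", "kwargs": {"deltas": [[0.005, 0, 0, 0, 0, 0, 0], [0.01, 0, 0, 0, 0, 0, 0], [0.01, 0, 0, 0, 0, 0, 0]]}}

```text
time_s: 11.55
tool_pos: [0.4751, 0.0637, 0.0223]
tool_rot: [[0.277, 0.0, -0.961], [0.961, 0.0, 0.277], [0.0, -1.0, 0.0]]
wrist_force: [-0.2, -0.4, -1.1]
finger_gap: -0.0
```

{"fn": "move_arm", "kwargs": {"deltas": [[0.005, 0, 0, 0, 0, 0, 0], [0.01, 0, 0, 0, 0, 0, 0], [0.01, 0, 0, 0, 0, 0, 0]]}}

```text
time_s: 11.8
tool_pos: [0.4754, 0.0646, 0.0223]
tool_rot: [[0.277, 0.0, -0.961], [0.961, 0.0, 0.277], [0.0, -1.0, -0.0]]
wrist_force: [0.1, 0.1, -0.0]
finger_gap: -0.002
```

```bash
python3 -c "
from h import *
crop('scene','s12.png',185,145,285,235,7)
crop('top','t12.png',150,165,270,240,6.6)
go((8,-105,22))
"
```

```text
now [   7.  -103.7   22.3] F [0.2 0.7 0.5] gap 0.0 t 11.9
(8, -105, 22) [0.476 0.063 0.022] delta [-0.013  0.003 -0.01 ] turn [-0.  0.  0.]
```

View pics/t12.png

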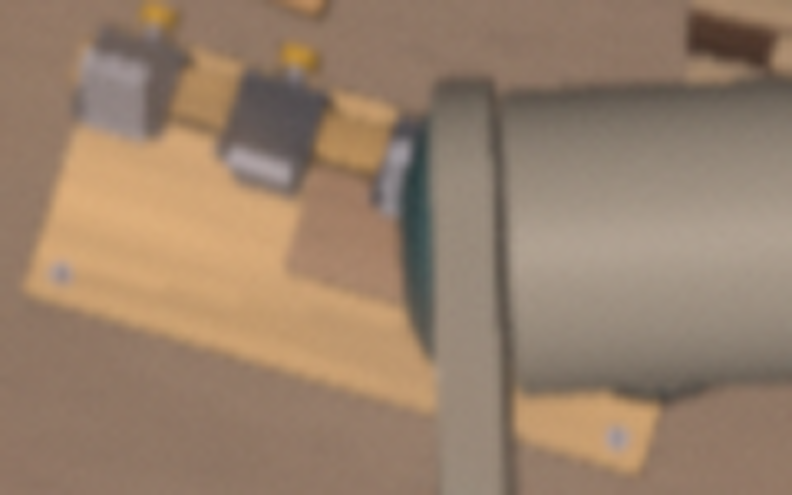

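View pics/s12.png

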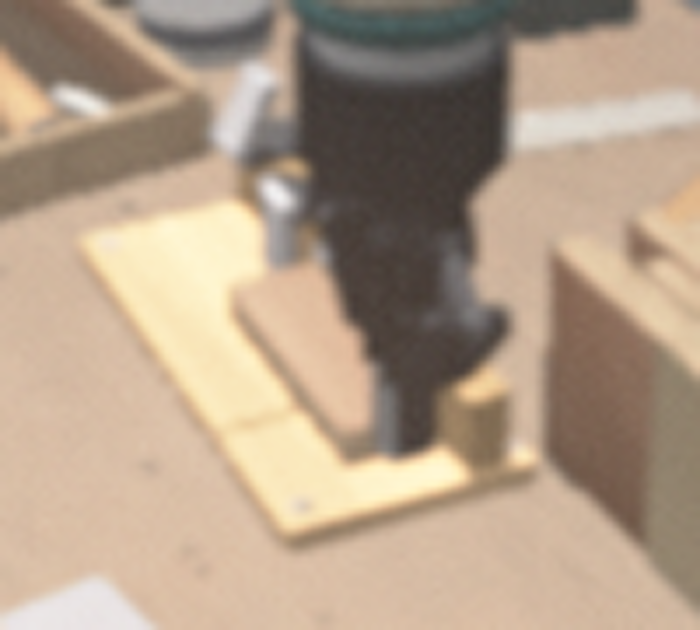

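The blank's left end is at about (287,270)–(302,195), almost at the arm. There is no force yet, so I advance by small steps.

{"fn": "move_arm", "kwargs": {"deltas": [[0.005, 0, 0, 0, 0, 0, 0], [0.01, 0, 0, 0, 0, 0, 0]]}}

```text
time_s: 12.07
tool_pos: [0.4757, 0.0655, 0.0223]
tool_rot: [[0.277, 0.0, -0.961], [0.961, 0.0, 0.277], [0.0, -1.0, -0.0]]
wrist_force: [-0.2, -0.3, 0.0]
finger_gap: 0.0
```

{"fn": "move_arm", "kwargs": {"deltas": [[0.005, 0, 0, 0, 0, 0, 0], [0.01, 0, 0, 0, 0, 0, 0]]}}

```text
time_s: 12.23
tool_pos: [0.476, 0.0665, 0.0223]
tool_rot: [[0.277, 0.0, -0.961], [0.961, 0.0, 0.277], [0.0, -1.0, 0.0]]
wrist_force: [-0.6, -0.5, 0.1]
finger_gap: -0.001
```

```bash
python3 -c "
from h import *
crop('top','t13.png',150,165,270,240,6.6)
go((8,-100,22))
T=lambda a,b,z:J(onz('top',a/6.6+149.5,b/6.6+164.5,z))
print(T(287,272,.03),T(302,195,.03))
"
```

```text
now [   7.  -101.7   22.3] F [ 0.4 -1.1  0.5] gap 0.0 t 12.2833
(8, -100, 22) [0.477 0.068 0.022] delta [ 0.017  0.003 -0.01 ] turn [-0.  0.  0.]
[-12.1  27.1  30. ] [16.1 30.2 30. ]
```

View pics/t13.png

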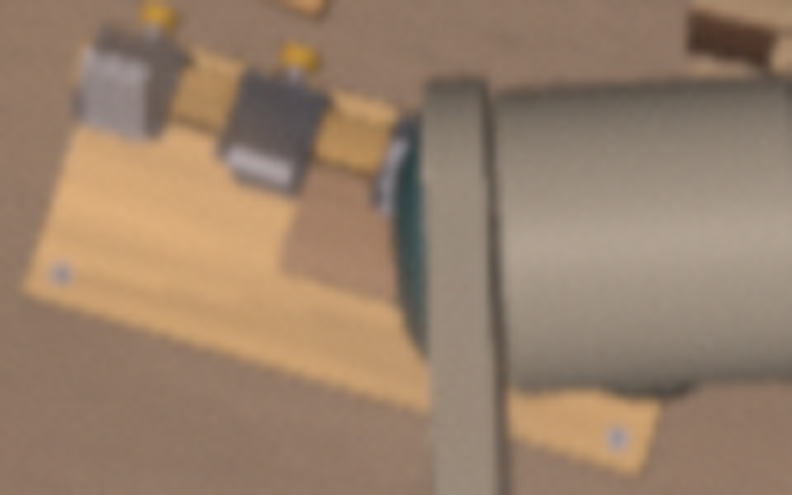

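{"fn": "move_arm", "kwargs": {"deltas": [[0.005, 0, 0, 0, 0, 0, 0]]}}

```text
time_s: 12.37
tool_pos: [0.4761, 0.067, 0.0223]
tool_rot: [[0.277, -0.0, -0.961], [0.961, 0.0, 0.277], [0.0, -1.0, 0.0]]
wrist_force: [0.4, -0.2, -1.0]
finger_gap: 0.001
```

{"fn": "move_arm", "kwargs": {"deltas": [[0.005, 0, 0, 0, 0, 0, 0]]}}

```text
time_s: 12.45
tool_pos: [0.4762, 0.0675, 0.0223]
tool_rot: [[0.277, 0.0, -0.961], [0.961, 0.0, 0.277], [0.0, -1.0, 0.0]]
wrist_force: [-0.5, 0.3, 0.3]
finger_gap: 0.001
```

{"fn": "move_arm", "kwargs": {"deltas": [[0.003, 0, 0, 0, 0, 0, 0], [0.003, 0, 0, 0, 0, 0, 0]]}}

```text
time_s: 12.62
tool_pos: [0.4763, 0.0678, 0.0223]
tool_rot: [[0.277, 0.0, -0.961], [0.961, 0.0, 0.277], [0.0, -1.0, -0.0]]
wrist_force: [-0.2, -0.7, -0.3]
finger_gap: 0.001
```

{"fn": "move_arm", "kwargs": {"deltas": [[0.004, 0, 0, 0, 0, 0, 0], [0.004, 0, 0, 0, 0, 0, 0]]}}

```text
time_s: 12.78
tool_pos: [0.4763, 0.0679, 0.0222]
tool_rot: [[0.277, -0.0, -0.961], [0.961, -0.0, 0.277], [-0.0, -1.0, 0.0]]
wrist_force: [-0.5, -1.5, -0.1]
finger_gap: -0.001
```

{"fn": "move_arm", "kwargs": {"deltas": [[0.004, 0, 0, 0, 0, 0, 0], [0.004, 0, 0, 0, 0, 0, 0]]}}

```text
time_s: 12.95
tool_pos: [0.4764, 0.0681, 0.0222]
tool_rot: [[0.277, -0.0, -0.961], [0.961, -0.001, 0.277], [-0.001, -1.0, 0.0]]
wrist_force: [-0.7, -4.3, 0.7]
finger_gap: -0.005
```

{"fn": "move_arm", "kwargs": {"deltas": [[0.004, 0, 0, 0, 0, 0, 0], [0.004, 0, 0, 0, 0, 0, 0]]}}

```text
time_s: 13.12
tool_pos: [0.4764, 0.0683, 0.0222]
tool_rot: [[0.277, -0.001, -0.961], [0.961, -0.001, 0.277], [-0.001, -1.0, 0.0]]
wrist_force: [-2.8, -5.7, 0.7]
finger_gap: -0.001
```

```bash
python3 -c "
from h import *
crop('top','t14.png',170,170,220,215,14)
crop('scene','s14.png',205,160,255,215,10)
go((8,-100,22))
"
```

```text
now [  7.  -99.9  22.2] F [-1.5 -4.8  1.3] gap -0.0 t 13.2167
(8, -100, 22) [0.477 0.068 0.022] delta [-0.001  0.002 -0.01 ] turn [-0.0001 -0.     -0.0002]
```

View pics/t14.png

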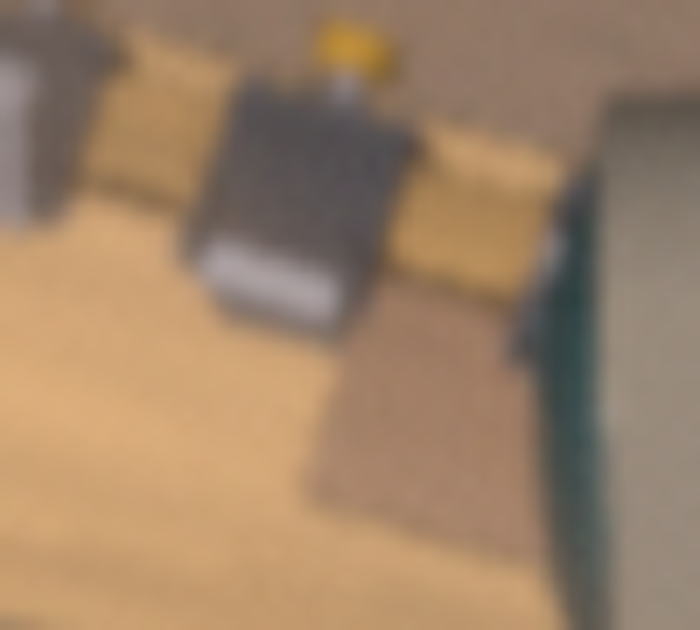

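View pics/s14.png

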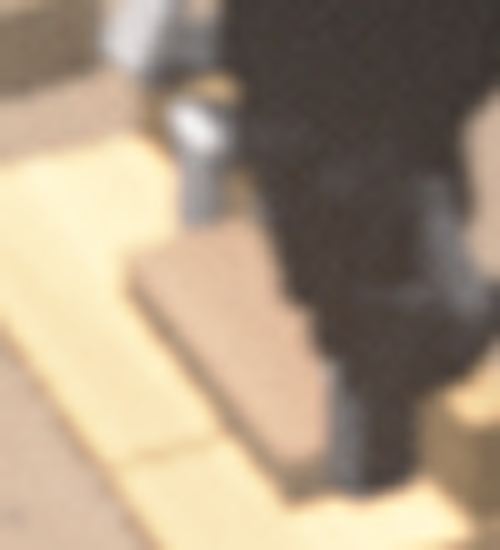

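The end is against the stop at about 5 N. I back off and look.

{"fn": "move_arm", "kwargs": {"deltas": [[-0.01, 0, 0, 0, 0, 0, 0], [-0.05, 0, 0, 0, 0, 0, 0], [-0.15, 0, 0, 0, 0, 0, 0], [-0.3, 0, 0, 0, 0, 0, 0], [-0.5, 0, 0, 0, 0, 0, 0], [-0.5, -0.3, 0, 0, 0, 0, 0], [-0.5, -0.7, 0, 0, 0, 0, 0], [-0.5, -0.9, 0, 0, 0, 0, 0]]}}

```text
time_s: 13.88
tool_pos: [0.4638, 0.0201, 0.1163]
tool_rot: [[0.278, 0.005, -0.961], [0.961, 0.0, 0.278], [0.002, -1.0, -0.004]]
wrist_force: [1.2, 0.1, 1.0]
finger_gap: 0.001
```

{"fn": "move_arm", "kwargs": {"deltas": [[-0.4, 0, 0.2, 0, 0, 0, 0], [-0.9, 0, 0.2, 0, 0, 0, 0], [-0.9, 0, 0.2, 0, 0, 0, 0], [-0.9, 0, 0.2, 0, 0, 0, 0], [-0.9, 0, 0.2, 0, 0, 0, 0]]}}

```text
time_s: 14.3
tool_pos: [0.4185, -0.0606, 0.1124]
tool_rot: [[0.279, 0.001, -0.96], [0.96, 0.001, 0.279], [0.001, -1.0, -0.001]]
wrist_force: [-0.1, 0.3, -0.4]
finger_gap: 0.002
```

```bash
python3 -c "
from h import *
crop('top','t15.png',150,165,270,240,6.6)
crop('scene','s15.png',185,145,285,235,7)
im=manip.snapshot('top')[:,:,::-1];cv2.imwrite('pics/full15.png',im)
go((8,-100,22))
"
```

```text
now [ -12.9 -238.6  112.2] F [-0.  -0.7 -0.1] gap -0.0 t 14.45
(8, -100, 22) [0.477 0.068 0.022] delta [ 1.385  0.903 -0.211] turn [-0.      0.0002  0.0001]
```

View pics/t15.png

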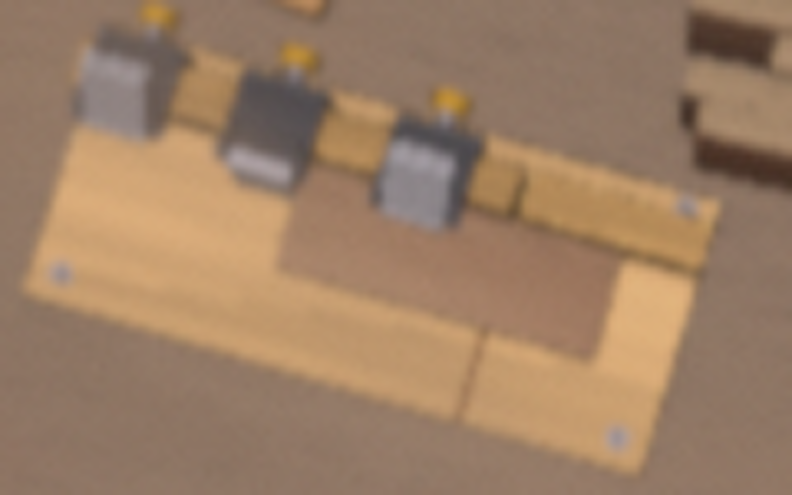

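View pics/s15.png

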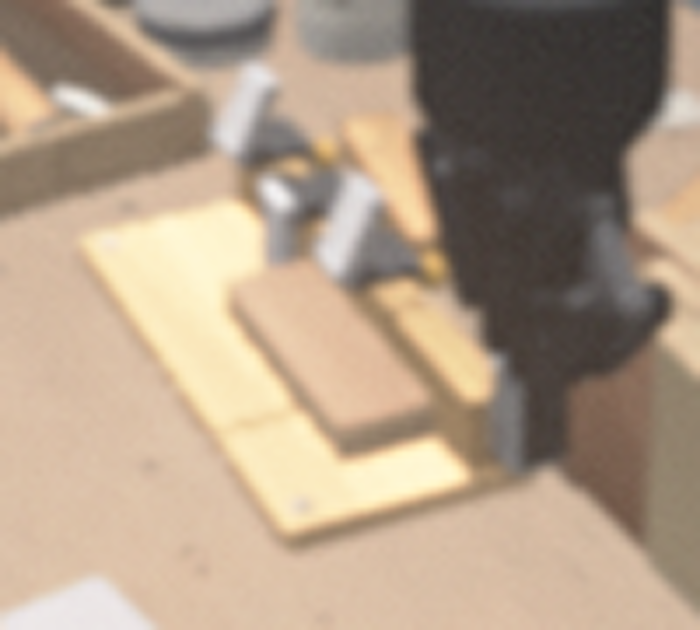

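View pics/full15.png

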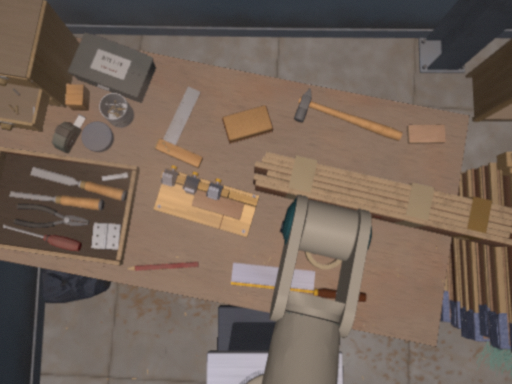

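```bash
python3 -c "
from h import *
T=lambda a,b,z:J(onz('top',a/6.6+149.5,b/6.6+164.5,z))
print(T(280,270,.03),T(592,360,.03),T(620,262,.03),T(297,193,.03))
im=cv2.imread('pics/t15.png');g=cv2.imread('pics/t1.png')
# front edge by colour: blank vs pale base saturation, subpixel along columns
hs=cv2.cvtColor(im,cv2.COLOR_BGR2HSV)[:,:,1].astype(float)
P=[]
for c in list(range(300,450,15))+list(range(500,580,15)):
    r0=int(270+(c-280)*90/312); col=hs[r0-20:r0+20,c]
    k=np.argmax(np.diff(col)); q=T(c,r0-20+k+.5,.03);P.append(q[:2])
P=np.array(P);f=np.polyfit(P[:,1],P[:,0],1);print('front edge slope deg',np.degrees(np.arctan(f[0])),'x at ends',np.polyval(f,[30,-90]))
"
```

```text
[-12.1  29.7  30. ] [-11.6 -87.3  30. ] [ 25.2 -86.9  30. ] [16.3 32.1 30. ]
front edge slope deg -1.70465865433032 x at ends [-10.64643463  -7.07515209]
```

The two estimates disagree (0.2° against −1.7°). I redo it with a mask and line fits, using the base's front edge as reference.

```bash
python3 -c "
from h import *
im=cv2.imread('pics/full15.png')
big=cv2.resize(im[165:240,150:270],None,fx=8,fy=8,interpolation=cv2.INTER_CUBIC)
hs=cv2.cvtColor(cv2.GaussianBlur(big,(9,9),0),cv2.COLOR_BGR2HSV)
V=hs[:,:,1].astype(float)
T=lambda a,b,z:J(onz('top',(a+.5)/8+149.5,(b+.5)/8+164.5,z))
def edge(c0,c1,z,line,sgn):
    P=[]
    for c in range(c0,c1,6):
        r=int(line(c)); col=V[r-16:r+16,c]; col=col
        lo,hi=col[:6].mean(),col[-6:].mean(); m=(lo+hi)/2
        k=np.where(np.diff(np.sign(col-m)))[0]
        if len(k)==0: continue
        k=k[0]; fr=(m-col[k])/(col[k+1]-col[k]); P.append(T(c,r-16+k+fr,z)[:2])
    P=np.array(P);f=np.polyfit(P[:,1],P[:,0],1);res=P[:,0]-np.polyval(f,P[:,1]);k=abs(res)<2*res.std();f=np.polyfit(P[k,1],P[k,0],1)
    print('slope',np.degrees(np.arctan(f[0])).round(2),'x ends',np.polyval(f,[30,-90]).round(1),'sd',res[k].std().round(2),k.sum())
s=8/6.6
ln=lambda a,b:(lambda c:(a[1]+(c/s-a[0])*(b[1]-a[1])/(b[0]-a[0]))*s)
print('blank front top edge');edge(int(295*s),int(450*s),.03,ln((280,270),(592,360)),1);edge(int(295*s),int(580*s),.03,ln((280,270),(592,360)),1)
print('base front');edge(int(50*s),int(430*s),.012,ln((23,292),(640,473)),1);edge(int(50*s),int(600*s),.012,ln((23,292),(640,473)),1)
"
```

```text
blank front top edge
slope 0.09 x ends [-11.7 -11.9] sd 0.33 32
slope 0.07 x ends [-11.8 -11.9] sd 0.33 58
base front
slope 0.02 x ends [-46.3 -46.4] sd 0.17 74
slope -0.02 x ends [-46.3 -46.2] sd 0.18 107
```

The blank's front edge is parallel to the jig within 0.1° and is where a flush blank should be, within about 0.5 mm. The robot touches nothing, so I hand in.

```bash
python3 -c "
from plant import manip
print(manip.sign_off())"
```

```text
the job is handed in; nothing more can be done
None
```

I tipped the middle stop down, pushed the blank flat against the fence (peak about 9 N), and slid it left until its end met the stop's arm (about 6 N). I then backed the gripper clear and handed in at about 14.5 s.

**Last checks:**
- The pictures show the middle arm hanging and the left and right arms standing. In the last top picture the hammer, sanding block, try square and pencil look unmoved. The robot arm hid most of the masking-tape roll and part of the saw, and nothing I did went near either.
- The blank's front edge is parallel to the jig within 0.1° and within about 0.5 mm of where a flush blank should be.
- The blank's end measures y ≈ 30–32 mm, against about 29–30 mm for the arm's right side. That agrees within the roughly 2 mm camera calibration.

**Disagreements:**
- One quick edge fit gave a skew of −1.7°. It put the edge where the fence would not allow it, and a cleaner fit checked against the base edge replaced it.
- The two cameras differed by about 5 mm along the fence. I therefore used the rise in push force, not the pictures, to tell when the blank reached the stop.

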